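Release a push-fit air tube with the wedge fork

TASK

Free the aluminium tube from the brass push-fit: pick up the release fork by its orange handle, slide its two prongs straddling the tube between the blue collet ring and the yellow bridge, and wedge it in firmly but without forcing so that it holds the ring fully down by itself. Leaving the fork wedged there, pull the tube gently straight up out of the fitting (never tug it while it is still locked) and stand it on its foot in the hole of the green stand. Leave the other things on the bench where they are.

Things in the scene. Friction and masses are not known exactly. Their poses are not given: they have to be found in the camera images.
- station: Grey base plate 120 x 100 x 12 mm, fixed, with a square brass fitting 44 x 44 mm (to 34 mm above the bench) in its middle, the tube standing in it, and a yellow bridge over it. Origin: middle of the plate's underside, on the fitting's axis. The fork goes in along its +x axis, from the -x side, where the bridge is open.
- gap_mouth (a point): Point on the station's axis plane at the bridge's open (-x) end, 22 mm before the fitting's axis, 50 mm above the bench (axes as the station). Bridge: two bars along x, 48 mm long, 8 mm thick, 25 mm clear between them, on posts 54 mm apart inside. Its shims vary: the gap from raised ring to bars' underside is 8 to 13 mm, not reported (bar tops 61 to 66 mm above the bench), so the fork's depth must be felt.
- collet_top (a point): Centre of the top face of the blue collet ring when the ring is up, 45 mm above the bench (does not move with the ring; axes as the station). Ring 46 mm outside, 25 mm inside diameter, 5 mm thick. Driving the wedged fork home takes about 10 to 18 N of push; bearing on the ring with more than 35 N would crack it.
- collet (a joint): How far the collet ring is pushed down, m: 0 up, 0.005 against its stop. A spring pushes it up, 5 N at 0 and 8 N at 0.005. Pushed down 0.0038 or more, it has drawn back the steel teeth that hold the tube's collar; let go, it rises and locks again. It eases back up to 0.8 mm when the hand lets go of the wedged fork.
- tube_center (a point): Middle (56 mm above its foot) of the aluminium tube: 15 mm diameter, 112 mm long, about 0.12 kg, z axis along it, with a collar 20 mm wide, 12 mm high at its foot (caught under the teeth while locked) and a red cap 18 mm wide, 10 mm high on top. Upright in the fitting, it can be gripped between the bridge and the cap; it must rise about 55 mm to clear the bridge.
- tube_foot (a point): Centre of the underside of the tube's foot. In the fitting it is 14 mm above the bench, in a bore 21.6 mm wide.
- fork_grip (a point): Centre of the fork's orange handle, an upright block 50 mm long (x), 18 mm wide (y), 48 mm high, this centre 24 mm above the fork's flat underside, on which it lies on the bench. x points to the prong tips, z up. 0.09 kg. Ahead of the handle is the aluminium root, 44 mm wide, 25 to 40 mm ahead of this centre, and then two prongs, to 108 mm ahead. Friction keeps the fork wedged when let go.
- fork_tip (a point): Mid-way between the two prong tips, 108 mm ahead of the handle's centre, 16.1 mm above the underside, half-way through the tips. Prongs 9.5 mm wide, 25 mm clear between them, 44 mm over all. Their top is flat, 18.6 mm above the underside (as the root's); their lower faces slope: 5 mm thick at the tips, 1 mm more for each 5 mm towards the root, 18.6 mm there.
- stand_mouth (a point): Centre of the mouth of the hole in the green stand, a fixed block 64 x 64 mm, 60 mm high; hole 30 mm in diameter and 50 mm deep (its floor 10 mm above the bench), at the block's centre.
- jar: Amber jar, 64 mm in diameter, 75 mm high, bystander. Origin at the centre of its underside.
- can: Red and white can, 66 mm in diameter, 100 mm high, bystander. Origin at the centre of its underside.
- hammer: Hammer lying on the bench, bystander. Origin under its middle.
- spanner: Steel spanner lying on the bench, bystander. Origin under its middle.
- flange: Turned steel flange 110 mm in diameter, 30 mm high, bystander. Origin at the centre of its underside.
- bearing: Steel bearing ring 52 mm in diameter, 15 mm high, bystander. Origin at the centre of its underside.

How it is judged:
By the outcome, as a careful person would: the job done as asked, in the order asked, and still so for the second after the job is handed in, with the robot touching nothing.
It also fails if it takes over 64 s, if anything falls off the work surface, if the arm or the gripper's body presses on something with over 40 N, if the wrist force passes 120 N, or if a joint passes its speed limit or range.

ROBOT

A 6-joint arm with a two-finger parallel gripper is mounted at the origin on the work surface. World frame = base frame: x ahead of the robot, y to its left, z up, the work surface at z = 0. Lengths are in m, angles in degrees, forces in N, time in s.
With the tool pointing down it reaches from about 0.25 to 0.725 m from the base axis. Payload 9.7 kg.
Tool frame: the origin (TCP) lies at the very end of the fingers, on their centre line; the grasp point (between the pads) lies 19 mm behind it; y points along the fingers, x is the direction in which the jaws open and shut, and the axes are right-handed (so a half turn about y gives the same grasp; the last joint's range is limited). The gripper opens to 85 mm and grips with 20 to 120 N. Pads are 22 mm wide; open, the fingers measure 114 mm over their backs; the gripper's body (76 mm by 85 mm) begins 54 mm behind the grasp point. The pads swing forward as they close: fully open they stand 13 mm farther back than shut.
Start: joints at [-63.255, 4.979, 10.078, 95.1, 0, 90], TCP at [0.248, -0.491, 0.231] pointing down, gripper open.
Joint ranges: [-179.16, 179.16], [-48.56, 103.87], [-65.8, 70.77], [-126.05, 130.52], [-82.76, 87.17], [-180, 180]. Speed limits (degrees/s): [127.2, 127.2, 147.25, 180, 180, 180].

INTERFACE

Orientations are given as [roll, pitch, yaw] about the fixed x, y, z axes, in that order (R = Rz(yaw) Ry(pitch) Rx(roll)).
In Python, from workcell import bot gives the robot as it stands.
- The arm moves only by the shell command python3 -m jog 'ROWS' [FORCE]. ROWS is JSON, a list of rows, each an object with "rotation": the turn, a rotation vector about the world's x, y, z in degrees, a list of three; "travel": the shift along the world's x, y, z in mm, a list of three; "jaw": the gripper command: -1 is shut, 1 is fully open, values between are in proportion. In form: [{"rotation": [rx, ry, rz], "travel": [x, y, z], "jaw": jaw}, ...]. A call has 1 to 8 rows; each row shifts and turns the commanded pose from where the row before left it; what a row does not reach is not made up. A row lasts 1/8 s, in which the tool goes at most 62.5 mm and 10.7 degrees, less where a joint would pass 70% of its speed; a pose out of reach is approached as far as the arm can. A call with a gripper value outside its range is refused whole. The fingers move at their own pace and stop on an object; FORCE is the grip in N (left out, the last holds). Time passes only in rows, so rows that do not move let the fingers close. It gives the time, the measured TCP pose, the force and the opening at its end, in the units of the state.
- bot.get_obs(): the state, without advancing time (a new reading comes with each control period).
- bot.camera(name): name is "scene" or "top" or "wrist"; returns the picture (400x640x3 uint8, red, green, blue); there is no depth.
- bot.camera_params(name): a dict with "K" (3x3 intrinsics, pixels), "dist_coeffs" ([k1, k2, p1, p2, k3] as OpenCV has them; the pictures are not rectified), "view" (4x4, takes a point from world to camera coordinates). Camera axes: x right, y up, looking along -z (the intrinsics and any distortion apply to the point x, -y, -z); pixel columns grow to the right and rows downward; lengths in m; the calibration is good to about 2 mm. A picture is of the moment at which its call begins: read the wrist's pose just before it. camera_params takes no time and is no camera call; for the wrist camera it gives the pose at the moment of the call.
- bot.job_done(): hands the job in, once; it reports no verdict.
Trained networks look in the newest picture that a camera, given by its name, has taken for a name from the list of things; names that differ only in an ending like _2 or _b are one class to them, and where a whole thing is asked for, a point or a joint stands for the part that bears it (a point fixed in the world has none). Each returns a list of dicts, best first, with "score" (0 to 1); they miss things now and then, are a little off and sometimes report something else, mostly with a low value. They report only what shows in the picture. A call takes as long as a camera call.
- bot.recognise(camera, thing): "xy" ([column, row] in pixels, amid what is visible of it).
- bot.trace(camera, thing): "mask" (400x640 bool, what is visible of it) and "xy" ([column, row] in pixels, amid what is visible of it).
The state is a dict: "time": time; "q": joint angles; "qd": joint speeds; "joint_efforts": joint torques, N m; "ee_pos": TCP position; "tcp_rot": TCP orientation; "wrist_force": force on the tool from outside, world axes, zero at the start; "torque": the same for the moment, N m; "opening": finger opening in m.
Only numpy, scipy, OpenCV 4.12 (cv2) and the standard library are available. Lean on these libraries where they do the work, as an engineer would, in place of code of your own. Each camera call takes 0.05 s, during which the arm holds its last target.

## Working session

There is one attempt and no reset: what is moved stays moved. The work goes in short steps, Python scripts to look and compute and a shell command to move; the robot and the scene stay as the last step left them, time stands still between calls to the robot, and variables do not carry over. Pictures are saved under pics/ and viewed, and the job is handed in when it is done.

```bash
ls; mkdir -p pics; python3 - <<'E'
from workcell import bot
import cv2
o=bot.get_obs(); print(o)
for n in ["scene","top"]:
    im=bot.camera(n); cv2.imwrite(f"pics/{n}0.png",im[:,:,::-1])
    p=bot.camera_params(n); print(n,p)
    for t in ["station","tube_center","fork_grip","stand_mouth","jar","can","hammer","spanner","flange","bearing"]:
        r=bot.recognise(n,t); print(t,[(round(x["score"],2),[round(float(v)) for v in x["xy"]]) for x in r[:3]])
print(bot.get_obs()["time"])
E
```

```text
pics
{'time': 0.0, 'q': array([-6.32531980e+01,  5.00998842e+00,  1.00333206e+01,  9.50990477e+01,
        1.23770600e-03,  9.00008952e+01]), 'qd': array([-0.03804287,  0.0290084 ,  0.00432934, -0.127048  , -0.0169262 ,
        0.03791114]), 'joint_efforts': array([-3.30603802e-05, -5.20389855e+01,  4.64800358e+01,  1.62167352e-02,
        4.97034171e-05,  1.57092677e-05]), 'ee_pos': array([ 0.24742699, -0.49094064,  0.23058358]), 'tcp_rot': array([-8.99987635e+01,  7.57155009e-02, -6.32540932e+01]), 'wrist_force': array([ 0.27738042, -0.08770319,  0.03315178]), 'torque': array([-0.0226599 ,  0.03347947,  0.0006029 ]), 'opening': 0.0856303483166185}
scene {'K': array([[403.04108225,   0.        , 314.61151026],
       [  0.        , 403.04108225, 193.09073453],
       [  0.        ,   0.        ,   1.        ]]), 'dist_coeffs': array([-0.01447677,  0.        ,  0.        ,  0.        ,  0.        ]), 'view': array([[ 0.33958042,  0.94055366, -0.00662953, -0.2424881 ],
       [-0.53054796,  0.19736121,  0.82435879,  0.22701027],
       [ 0.77666209, -0.27641883,  0.56602883, -1.592910
[... 576 characters left out ...]
 array([-0.05175795,  0.        ,  0.        ,  0.        ,  0.        ]), 'view': array([[ 0.02298498, -0.99971867, -0.0058544 ,  0.05176313],
       [ 0.99781175,  0.02257722,  0.06214488, -0.56660129],
       [-0.06199522, -0.00726999,  0.99804997, -0.97562929],
       [ 0.        ,  0.        ,  0.        ,  1.        ]])}
station [(0.95, [355, 188])]
tube_center [(0.68, [444, 162])]
fork_grip [(0.71, [425, 215]), (0.44, [211, 266]), (0.24, [393, 139])]
stand_mouth [(0.95, [262, 165])]
jar [(0.6, [244, 201])]
can [(0.84, [267, 238]), (0.49, [350, 188])]
hammer [(0.7, [394, 132])]
spanner [(0.81, [209, 263])]
flange [(0.73, [444, 163]), (0.36, [243, 202])]
bearing [(0.64, [297, 122])]
1.1
```

View pics/scene0.png

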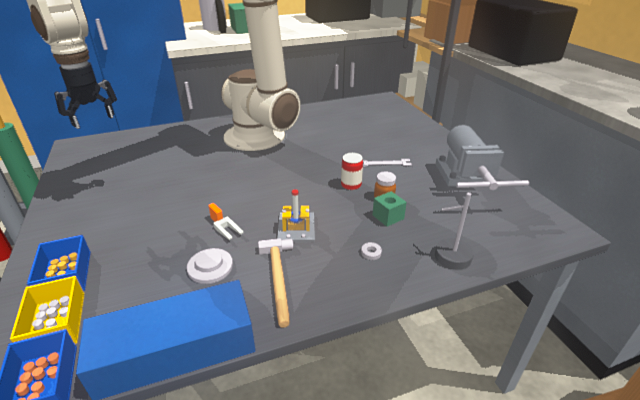

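View pics/top0.png

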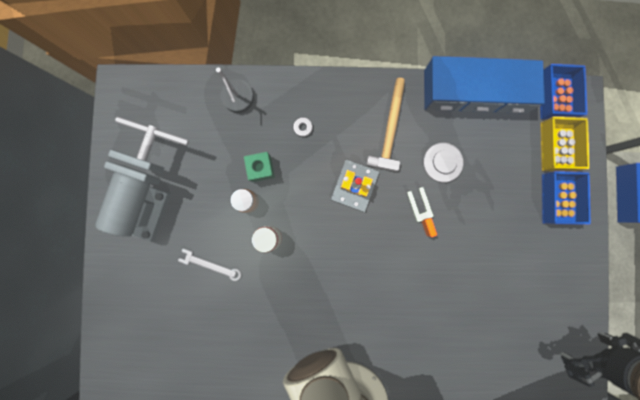

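```bash
python3 - <<'E'
import cv2
a=cv2.imread("pics/top0.png"); cv2.imwrite("pics/t_zoom.png",cv2.resize(a[100:290,190:490],None,fx=2.6,fy=2.6,interpolation=cv2.INTER_CUBIC))
a=cv2.imread("pics/scene0.png"); cv2.imwrite("pics/s_zoom.png",cv2.resize(a[140:300,170:430],None,fx=3,fy=3,interpolation=cv2.INTER_CUBIC))
E
```

```text
(no output)
```

View pics/t_zoom.png

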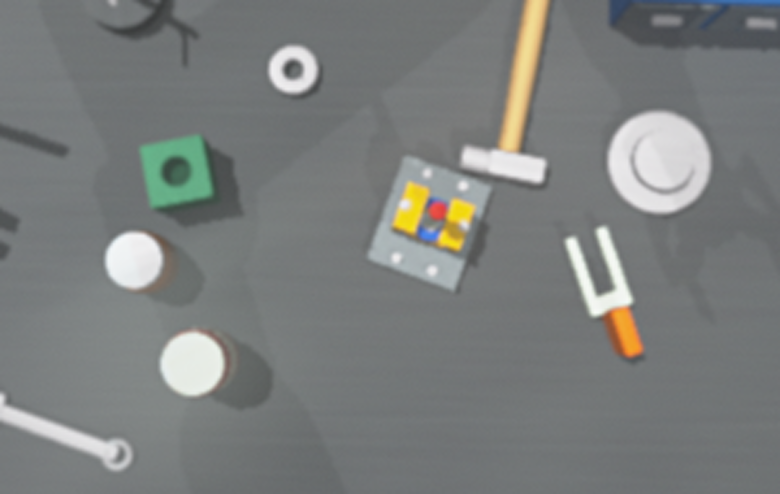

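View pics/s_zoom.png

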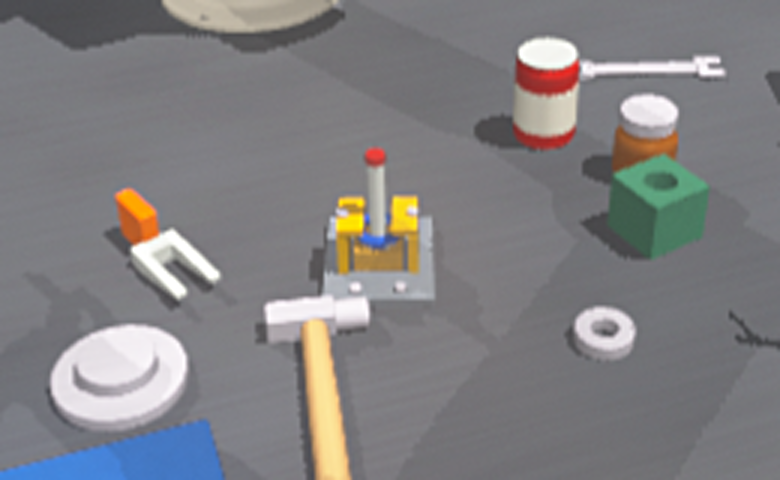

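```bash
cat > h.py <<'E'
import numpy as np, cv2
def ray(p,uv):
    K,d,V=p["K"],p["dist_coeffs"],p["view"]
    n=cv2.undistortPoints(np.array([[uv]],float),K,d)[0,0]
    dc=np.array([n[0],-n[1],-1.0]); R=V[:3,:3]; t=V[:3,3]
    return -R.T@t, R.T@dc
def onz(p,uv,z):
    c,d=ray(p,uv); return c+d*(z-c[2])/d[2]
def proj(p,X):
    X=np.atleast_2d(X).astype(float); V=p["view"]
    c=X@V[:3,:3].T+V[:3,3]; n=c*[1,-1,-1]
    return cv2.projectPoints(n,np.zeros(3),np.zeros(3),p["K"],p["dist_coeffs"])[0][:,0]
def tri(obs):
    A=np.zeros((3,3));b=np.zeros(3)
    for p,uv in obs:
        c,d=ray(p,uv); d=d/np.linalg.norm(d); M=np.eye(3)-np.outer(d,d); A+=M;b+=M@c
    return np.linalg.solve(A,b)
E
python3 - <<'E'
from h import *
from workcell import bot
p=bot.camera_params("top")
z=lambda u,v:(190+u/2.6,100+v/2.6)
r=lambda x:np.round(x*1000)
print("plate corners",[r(onz(p,z(*c),.012)) for c in [(405,157),(492,182),(458,290),(368,260)]])
print("cap",r(onz(p,z(438,211),.126)), "stand",r(onz(p,z(176,171),.06)))
print("handle ends",r(onz(p,z(617,310),.048)),r(onz(p,z(628,353),.048)),"tips",r(onz(p,z(572,239),.0186)),r(onz(p,z(603,229),.0186)))
print("flange",r(onz(p,z(660,162),.02)),"can",r(onz(p,z(193,363),.1)),"jar",r(onz(p,z(134,261),.075)),"hammer",r(onz(p,z(505,166),.02)))
print(bot.camera_params("wrist"))
E
```

```text
plate corners [array([673.,  11.,  12.]), array([648., -83.,  12.]), array([532., -48.,  12.]), array([562.,  48.,  12.])]
cap [603. -16. 126.] stand [646. 246.  60.]
handle ends [ 514. -208.   48.] [ 471. -220.   48.] tips [ 589. -168.   19.] [ 600. -201.   19.]
flange [ 673. -261.   20.] can [453. 215. 100.] jar [552. 282.  75.] hammer [665. -95.  20.]
{'K': array([[293.39609961,   0.        , 317.05714392],
       [  0.        , 293.39609961, 200.97088077],
       [  0.        ,   0.        ,   1.        ]]), 'dist_coeffs': array([-0.01378972,  0.        ,  0.        ,  0.        ,  0.        ]), 'view': array([[ 4.50987634e-01, -8.92529803e-01, -8.38890436e-04,
        -5.49484363e-01],
       [ 8.45831129e-01,  4.27690862e-01, -3.18826328e-01,
         4.23402703e-02],
       [ 2.84920786e-01,  1.43077172e-01,  9.47812781e-01,
        -3.80957730e-01],
       [ 0.00000000e+00,  0.00000000e+00,  0.00000000e+00,
         1.00000000e+00]])}
```

```bash
python3 -m jog '[{"rotation":[0,0,-5.5],"travel":[30,42,3],"jaw":1},{"rotation":[0,0,-5.5],"travel":[32,43,3],"jaw":1},{"rotation":[0,0,0],"travel":[32,43,3],"jaw":1},{"rotation":[0,0,0],"travel":[32,43,3],"jaw":1},{"rotation":[0,0,0],"travel":[32,43,3],"jaw":1},{"rotation":[0,0,0],"travel":[32,43,3],"jaw":1},{"rotation":[0,0,0],"travel":[32,43,3],"jaw":1},{"rotation":[0,0,0],"travel":[31,41,0],"jaw":1}]'
python3 - <<'E'
from workcell import bot
import cv2,pickle,numpy as np
bot.camera("wrist")
o=bot.get_obs();p=bot.camera_params("wrist"); im=bot.camera("wrist"); cv2.imwrite("pics/w1.png",im[:,:,::-1])
pickle.dump(p,open("w1.pkl","wb"));print(o["ee_pos"],o["tcp_rot"],o["q"],o["time"])
for t in ["fork_grip","fork_tip","gap_mouth","collet_top","tube_center"]:
    print(t,[(round(x["score"],2),np.round(x["xy"])) for x in bot.recognise("wrist",t)[:2]])
E
```

```text
time: 2.1
ee_pos: [0.5014, -0.1485, 0.2527]
tcp_rot: [-90.0, -0.0, -74.2]
wrist_force: [0.7, -0.6, 0.4]
opening: 0.0854
[ 0.50402119 -0.14470932  0.25188701] [-8.99025494e+01  8.23577928e-02 -7.40921499e+01] [-1.60853038e+01  1.90999489e+00  9.16406889e+00  9.72150595e+01
  1.21479625e-01  1.48006957e+02] 2.15
fork_grip [(0.9, array([370., 164.]))]
fork_tip [(0.91, array([368., 161.]))]
gap_mouth [(0.93, array([234.,  68.]))]
collet_top [(0.73, array([233.,  67.]))]
tube_center [(0.63, array([212.,  46.]))]
```

View pics/w1.png

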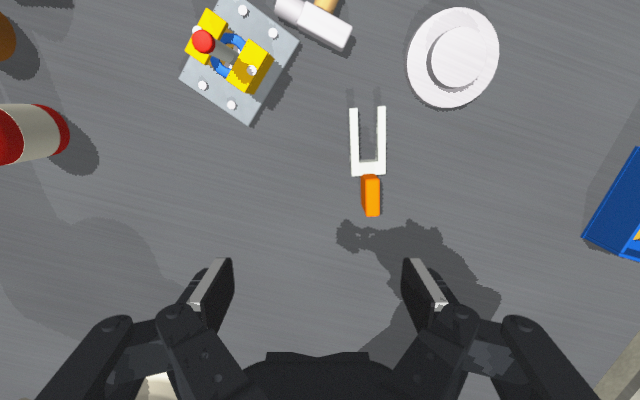

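```bash
python3 - <<'E'
import cv2
a=cv2.imread("pics/w1.png"); cv2.imwrite("pics/w1a.png",cv2.resize(a[90:230,310:430],None,fx=4.2,fy=4.2,interpolation=cv2.INTER_CUBIC))
cv2.imwrite("pics/w1b.png",cv2.resize(a[0:130,170:310],None,fx=4.5,fy=4.5,interpolation=cv2.INTER_CUBIC))
E
```

```text
(no output)
```

View pics/w1a.png

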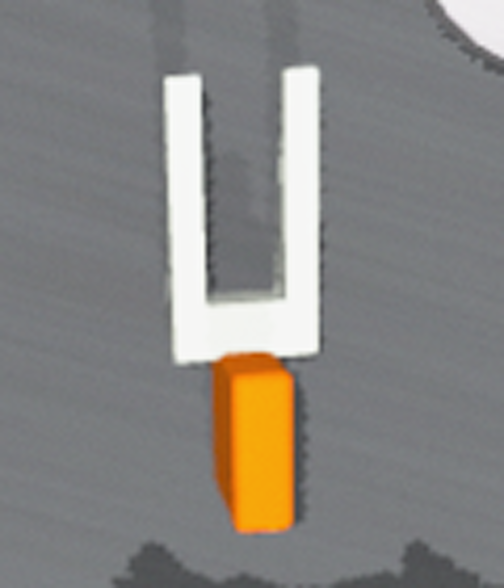

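View pics/w1b.png

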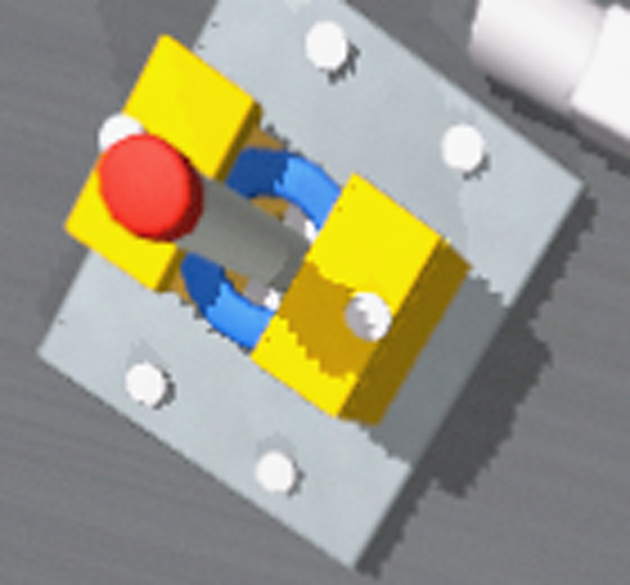

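```bash
cat > fit.py <<'E'
from h import *
import pickle
from scipy.optimize import least_squares as LS
p=pickle.load(open("w1.pkl","rb"))
a=lambda L:np.array(L)/4.2+[310,90]
b=lambda L:np.array(L)/4.5+[170,0]
def T(x,y,yaw,P):
    c,s=np.cos(yaw),np.sin(yaw); P=np.array(P,float)
    return np.c_[x+c*P[:,0]-s*P[:,1], y+s*P[:,0]+c*P[:,1],P[:,2]]
fl=np.array([[108,22,18.6],[108,12.5,18.6],[108,-12.5,18.6],[108,-22,18.6],[25,22,18.6],[25,-22,18.6],[25,9,48],[25,-9,48],[-25,9,48],[-25,-9,48]])/1000
fu=a([(165,76),(200,74),(283,69),(319,66),(175,363),(319,353),(232,376),(293,374),(235,531),(293,530)])
r=LS(lambda v:(proj(p,T(*v,fl))-fu).ravel(),[.49,-.21,.27])
print("fork",r.x[:2]*1000,np.degrees(r.x[2]),np.round(r.fun.reshape(-1,2),1).tolist())
su=b([(358,570),(38,352),(582,187),(350,172),(442,240),(338,416),(250,352),(260,108),(165,35),(66,228),(158,290)])
def f(v):
    x,y,w,xf,xn,yo,h=v
    L=[[-.06,-.05,.012],[-.06,.05,.012],[.06,-.05,.012]]
    L+=[[xf,-.0125,h],[xf,-yo,h],[xn,-yo,h],[xn,-.0125,h],[xf,.0125,h],[xf,yo,h],[xn,yo,h],[xn,.0125,h]]
    return (proj(p,T(x,y,w,L))-su).ravel()
r=LS(f,[.604,-.018,-.31,.026,-.022,.035,.063])
print("station",np.round(r.x*1000,1),np.degrees(r.x[2]),np.round(r.fun.reshape(-1,2),1).tolist())
E
python3 fit.py
```

```text
fork [ 492.81310411 -219.11591741] 19.910850690836185 [[0.3, 0.6], [-0.2, 0.5], [0.5, 0.2], [-0.3, 0.4], [0.1, -1.8], [-0.6, -1.6], [-0.1, 0.0], [0.2, -0.5], [-0.2, 1.3], [0.2, 0.6]]
station [ 603.2  -17.5 -329.9   25.   -21.3   36.    61.4] -18.903312542974525 [[-1.2, 0.4], [-0.9, 0.7], [1.6, -1.0], [0.7, 0.6], [-0.2, -0.0], [0.0, 0.0], [0.5, 0.8], [-0.7, -0.9], [-0.3, 0.1], [0.3, -0.4], [0.0, -0.0]]
```

```bash
python3 -m jog '[{"rotation":[0,0,10.2],"travel":[0,-5,0],"jaw":1},{"rotation":[0,0,10.2],"travel":[0,-5,0],"jaw":1},{"rotation":[0,0,10.2],"travel":[0,-5,0],"jaw":1},{"rotation":[0,0,10.2],"travel":[0,-5,0],"jaw":1},{"rotation":[0,0,10.2],"travel":[0,-5,0],"jaw":1},{"rotation":[0,0,10.2],"travel":[0,-5,0],"jaw":1},{"rotation":[0,0,10.2],"travel":[0,-5,0],"jaw":1},{"rotation":[0,0,10.2],"travel":[0,-5,0],"jaw":1}]'
python3 -m jog '[{"rotation":[0,0,10.2],"travel":[0,-5,0],"jaw":1},{"rotation":[0,0,10.2],"travel":[0,-5,0],"jaw":1},{"rotation":[0,0,10.2],"travel":[0,-5,0],"jaw":1},{"rotation":[0,0,10.2],"travel":[0,-5,0],"jaw":1},{"rotation":[0,0,10.2],"travel":[0,-5,0],"jaw":1},{"rotation":[0,0,10.2],"travel":[0,-5,0],"jaw":1},{"rotation":[0,0,10.2],"travel":[-5,-4,-10],"jaw":1},{"rotation":[0,0,10.2],"travel":[-6,0,-20],"jaw":1}]'
python3 -m jog '[{"rotation":[0,0,10.2],"travel":[0,0,-35],"jaw":1},{"rotation":[0,0,10.2],"travel":[0,0,-35],"jaw":1},{"rotation":[0,0,0],"travel":[0,0,0],"jaw":1}]'
python3 - <<'E'
from workcell import bot
import cv2,pickle,numpy as np
o=bot.get_obs();p=bot.camera_params("wrist"); im=bot.camera("wrist"); cv2.imwrite("pics/w2.png",im[:,:,::-1])
pickle.dump(p,open("w2.pkl","wb"));print(o["ee_pos"],o["tcp_rot"],o["q"],o["time"])
E
```

```text
time: 3.45
ee_pos: [0.4998, -0.1915, 0.2525]
tcp_rot: [-90.0, -0.0, 7.6]
wrist_force: [0.4, 0.4, 0.1]
opening: 0.0856
time: 4.45
ee_pos: [0.489, -0.2257, 0.2227]
tcp_rot: [-90.1, 0.0, 89.2]
wrist_force: [0.2, -0.4, 0.7]
opening: 0.0857
time: 4.82
ee_pos: [0.4876, -0.2245, 0.1502]
tcp_rot: [-89.8, -0.2, 109.2]
wrist_force: [-1.2, -0.0, 0.6]
opening: 0.0854
[ 0.48761229 -0.22454199  0.15022383] [-89.82763018  -0.15884564 109.17062571] [-2.47230583e+01  2.52804573e+00 -1.47121608e+00  8.62350837e+01
 -5.03979400e-03 -4.38939127e+01] 4.825
```

View pics/w2.png

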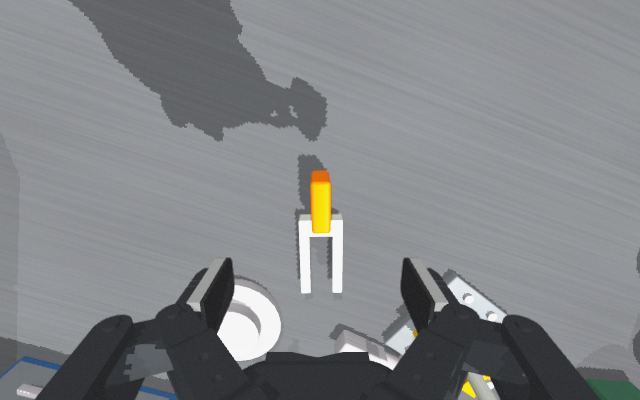

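```bash
python3 - <<'E'
import cv2
a=cv2.imread("pics/w2.png"); cv2.imwrite("pics/w2a.png",cv2.resize(a[160:300,270:370],None,fx=4.2,fy=4.2,interpolation=cv2.INTER_CUBIC))
E
```

```text
(no output)
```

View pics/w2a.png

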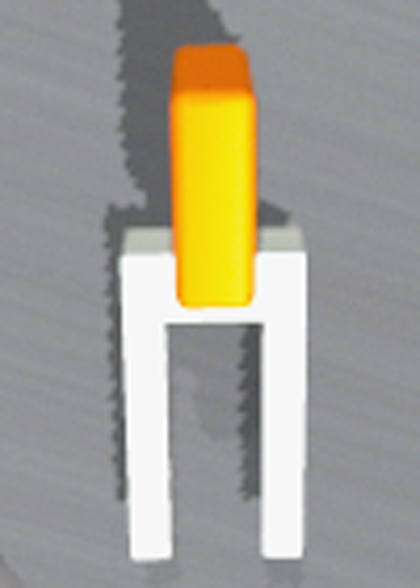

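```bash
cat > fit2.py <<'E'
from fit import *
p=pickle.load(open("w2.pkl","rb"))
a=lambda L:np.array(L)/4.2+[270,160]
fl=np.array([[108,22,18.6],[108,12.5,18.6],[108,-12.5,18.6],[108,-22,18.6],[25,22,18.6],[25,-22,18.6],[40,12.5,18.6],[40,-12.5,18.6],[25,9,48],[25,-9,48],[-25,9,48],[-25,-9,48]])/1000
fu=a([(303,560),(262,560),(171,559),(130,561),(306,252),(120,254),(262,324),(167,324),(254,307),(177,307),(256,95),(171,97)])
r=LS(lambda v:(proj(p,T(*v,fl))-fu).ravel(),[.49,-.21,.27])
print("fork2",r.x[:2]*1000,np.degrees(r.x[2]),np.round(r.fun.reshape(-1,2),1).tolist())
E
python3 fit2.py|tail -1
```

```text
fork2 [ 493.30793563 -217.8053558 ] 19.9788932361033 [[-0.7, -1.4], [0.5, -1.3], [-0.6, -0.8], [0.6, -1.1], [-0.3, 2.2], [0.5, 2.3], [0.7, -1.3], [-1.0, -1.0], [0.7, 1.6], [-0.6, 1.9], [0.3, -0.8], [-0.3, -1.0]]
```

```bash
python3 -m jog '[{"rotation":[0,0,0.6],"travel":[5.5,6,-20],"jaw":1},{"rotation":[0,0,0],"travel":[0,0,-45],"jaw":1},{"rotation":[0,0,0],"travel":[0,0,-45],"jaw":1},{"rotation":[0,0,0],"travel":[0,0,-25],"jaw":1},{"rotation":[0,0,0],"travel":[0,0,-7],"jaw":1},{"rotation":[0,0,0],"travel":[0,0,0],"jaw":1}]' 100
python3 - <<'E'
from workcell import bot
o=bot.get_obs(); print(o["ee_pos"],o["tcp_rot"],o["wrist_force"])
E
```

```text
time: 5.62
ee_pos: [0.4957, -0.2188, 0.0119]
tcp_rot: [-90.1, 0.1, 109.8]
wrist_force: [0.2, -0.7, 0.4]
opening: 0.0855
[ 0.49574389 -0.21875176  0.0118797 ] [-9.00716441e+01  6.79388761e-02  1.09823143e+02] [ 0.24585079 -0.72661535  0.36687914]
```

```bash
python3 -m jog '[{"rotation":[0,0,0],"travel":[-2,0,-4],"jaw":1},{"rotation":[0,0,0],"travel":[0,0,0],"jaw":-1},{"rotation":[0,0,0],"travel":[0,0,0],"jaw":-1},{"rotation":[0,0,0],"travel":[0,0,0],"jaw":-1},{"rotation":[0,0,0],"travel":[0,0,0],"jaw":-1},{"rotation":[0,0,0],"travel":[0,0,0],"jaw":-1},{"rotation":[0,0,0],"travel":[0,0,0],"jaw":-1},{"rotation":[0,0,0],"travel":[0,0,0],"jaw":-1}]' 100
```

```text
time: 6.62
ee_pos: [0.4932, -0.2183, 0.0066]
tcp_rot: [-90.0, 0.0, 109.9]
wrist_force: [-0.1, 0.3, 5.0]
opening: 0.0165
```

```bash
python3 -m jog '[{"rotation":[0,0,0],"travel":[0,0,20],"jaw":-1},{"rotation":[0,0,0],"travel":[-5,5,40],"jaw":-1},{"rotation":[0,0,-7],"travel":[-10,35,20],"jaw":-1},{"rotation":[0,0,-8],"travel":[-10,50,0],"jaw":-1},{"rotation":[0,0,-8],"travel":[-10,50,0],"jaw":-1},{"rotation":[0,0,-8],"travel":[0,50,0],"jaw":-1},{"rotation":[0,0,-7.8],"travel":[0,45,0],"jaw":-1},{"rotation":[0,0,0],"travel":[0,15,-10],"jaw":-1}]'
python3 -m jog '[{"rotation":[0,0,0],"travel":[0,0,-20],"jaw":-1},{"rotation":[0,0,0],"travel":[0,0,0],"jaw":-1},{"rotation":[0,0,0],"travel":[0,0,0],"jaw":-1}]'
python3 - <<'E'
from workcell import bot
import cv2,pickle,numpy as np
for i in range(3):
    bot.camera("top"); o=bot.get_obs(); print(o["ee_pos"],o["tcp_rot"],o["wrist_force"])
o=bot.get_obs();p=bot.camera_params("wrist"); im=bot.camera("wrist"); cv2.imwrite("pics/w3.png",im[:,:,::-1])
pickle.dump(p,open("w3.pkl","wb"));print(o["time"])
im=bot.camera("scene"); cv2.imwrite("pics/s3.png",im[:,:,::-1])
cv2.imwrite("pics/s3z.png",cv2.resize(im[150:270,200:360,::-1],None,fx=4.5,fy=4.5,interpolation=cv2.INTER_CUBIC))
E
```

```text
time: 7.62
ee_pos: [0.458, 0.0338, 0.0762]
tcp_rot: [-90.0, -0.0, 71.2]
wrist_force: [0.5, -0.5, -0.9]
opening: 0.0168
time: 8.0
ee_pos: [0.458, 0.0313, 0.0564]
tcp_rot: [-90.0, 0.0, 71.1]
wrist_force: [0.4, -0.2, -0.4]
opening: 0.0169
[0.45826    0.03137155 0.05675552] [-9.00210074e+01 -4.17298755e-03  7.11327226e+01] [-0.73457601 -0.30836226 -1.08731237]
[0.45837858 0.03140035 0.05690133] [-9.00406366e+01 -1.36539761e-02  7.11242885e+01] [-0.37081371  0.08449661 -0.87326929]
[0.45840996 0.03147383 0.05692109] [-9.00466242e+01 -1.87546741e-02  7.11226112e+01] [ 0.29112054 -0.82122573 -0.51379974]
8.15
```

View pics/w3.png

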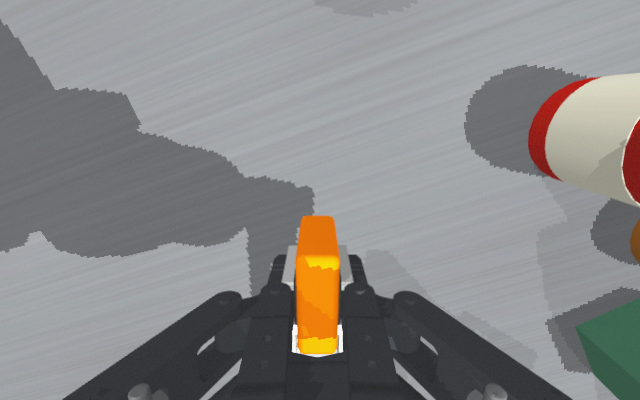

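View pics/s3z.png

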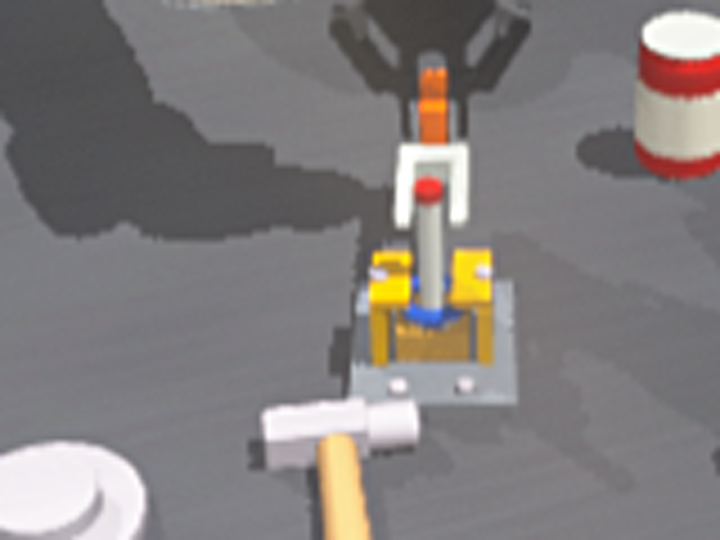

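```bash
python3 - <<'E'
from h import *
from fit import T
from workcell import bot
st=(.6032,-.0175,np.radians(-18.9)); fk=(.4583,.0314,np.radians(-18.9))
u=.0567-.0066
fl=np.array([[108,22,18.6],[108,12.5,18.6],[108,-12.5,18.6],[108,-22,18.6],[25,22,18.6],[25,-22,18.6],[40,12.5,18.6],[40,-12.5,18.6],[108,22,13.6],[108,-22,13.6]])/1000+[0,0,u]
h=.0615
sl=np.array([[-.022,-.0125,h],[.026,-.0125,h],[.026,-.036,h],[-.022,-.036,h],[-.022,.0125,h],[.026,.0125,h],[.026,.036,h],[-.022,.036,h],[-.06,-.05,.012],[-.06,.05,.012],[.06,.05,.012],[.06,-.05,.012],[0,0,.126]])
for n,(x0,y0,w,hh) in {"scene":(225,155,90,90),"top":(325,140,70,110)}.items():
    im=bot.camera(n)[:,:,::-1]; p=bot.camera_params(n)
    s=6
    z=cv2.resize(im[y0:y0+hh,x0:x0+w],None,fx=s,fy=s,interpolation=cv2.INTER_CUBIC)
    for P,c in ((T(*fk,fl),(255,0,255)),(T(*st,sl),(0,255,0))):
        for q in proj(p,P): cv2.circle(z,tuple(int(v) for v in (q-[x0,y0]+.5)*s),3,c,1)
    cv2.imwrite(f"pics/ov_{n}.png",z)
E
```

```text
fork [ 492.81310411 -219.11591741] 19.910850690836185 [[0.3, 0.6], [-0.2, 0.5], [0.5, 0.2], [-0.3, 0.4], [0.1, -1.8], [-0.6, -1.6], [-0.1, 0.0], [0.2, -0.5], [-0.2, 1.3], [0.2, 0.6]]
station [ 603.2  -17.5 -329.9   25.   -21.3   36.    61.4] -18.903312542974525 [[-1.2, 0.4], [-0.9, 0.7], [1.6, -1.0], [0.7, 0.6], [-0.2, -0.0], [0.0, 0.0], [0.5, 0.8], [-0.7, -0.9], [-0.3, 0.1], [0.3, -0.4], [0.0, -0.0]]
```

View pics/ov_scene.png

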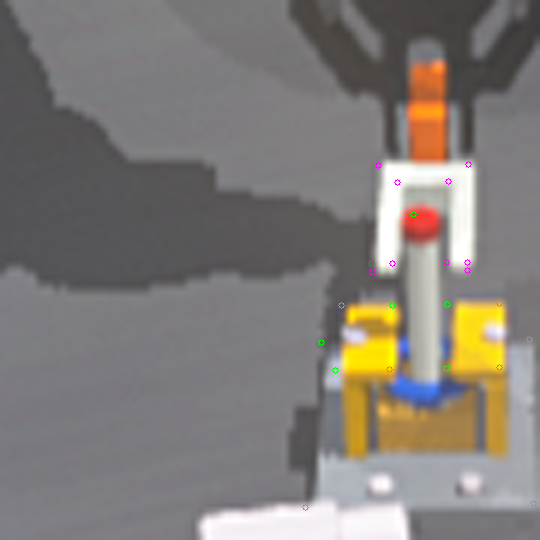

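View pics/ov_top.png

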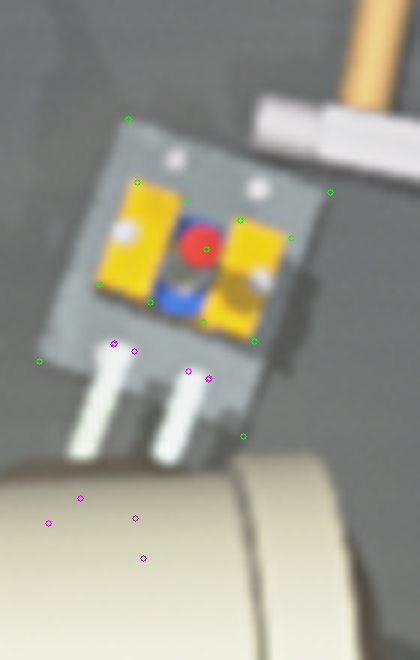

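```bash
python3 -m jog '[{"rotation":[0,0,0],"travel":[0,0,-9],"jaw":-1},{"rotation":[0,0,0],"travel":[0,0,-8],"jaw":-1},{"rotation":[0,0,0],"travel":[7.1,-2.4,0],"jaw":-1},{"rotation":[0,0,0],"travel":[7.1,-2.4,0],"jaw":-1},{"rotation":[0,0,0],"travel":[0,0,0],"jaw":-1},{"rotation":[0,0,0],"travel":[0,0,0],"jaw":-1}]' 120
python3 - <<'E'
from workcell import bot
import cv2
im=bot.camera("scene");o=bot.get_obs(); print(o["ee_pos"],o["tcp_rot"],o["wrist_force"],o["time"])
cv2.imwrite("pics/s4z.png",cv2.resize(im[165:255,235:335,::-1],None,fx=7,fy=7,interpolation=cv2.INTER_CUBIC))
E
```

```text
time: 9.1
ee_pos: [0.4723, 0.027, 0.0394]
tcp_rot: [-90.0, -0.0, 71.1]
wrist_force: [0.4, -0.4, -1.2]
opening: 0.0168
[0.47220138 0.0270376  0.03935573] [-8.99969377e+01 -1.51561522e-03  7.11406842e+01] [ 0.32909456 -0.47745132 -1.20558872] 9.15
```

View pics/s4z.png

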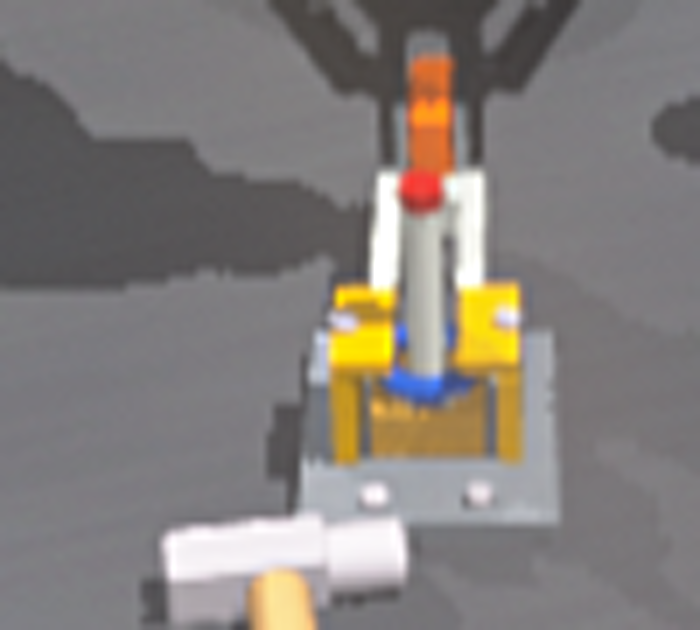

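```bash
python3 -m jog '[{"rotation":[0,0,0],"travel":[3.8,-1.3,0],"jaw":-1},{"rotation":[0,0,0],"travel":[3.8,-1.3,0],"jaw":-1},{"rotation":[0,0,0],"travel":[0,0,0],"jaw":-1}]'
python3 -m jog '[{"rotation":[0,0,0],"travel":[2.8,-1,0],"jaw":-1},{"rotation":[0,0,0],"travel":[0,0,0],"jaw":-1}]'
python3 -m jog '[{"rotation":[0,0,0],"travel":[2.8,-1,0],"jaw":-1},{"rotation":[0,0,0],"travel":[0,0,0],"jaw":-1}]'
```

```text
time: 9.52
ee_pos: [0.4801, 0.0244, 0.0393]
tcp_rot: [-90.0, 0.0, 71.1]
wrist_force: [-0.9, -0.6, -2.0]
opening: 0.0168
time: 9.78
ee_pos: [0.4828, 0.0234, 0.0393]
tcp_rot: [-90.0, -0.0, 71.1]
wrist_force: [-0.6, -0.6, -1.9]
opening: 0.0174
time: 10.02
ee_pos: [0.4856, 0.0224, 0.0393]
tcp_rot: [-90.0, -0.0, 71.1]
wrist_force: [0.5, -0.1, -2.3]
opening: 0.0166
```

```bash
python3 -m jog '[{"rotation":[0,0,0],"travel":[3.8,-1.3,1],"jaw":-1},{"rotation":[0,0,0],"travel":[0,0,0],"jaw":-1}]'
python3 -m jog '[{"rotation":[0,0,0],"travel":[0,0,1],"jaw":-1},{"rotation":[0,0,0],"travel":[0,0,0],"jaw":-1}]'
python3 -m jog '[{"rotation":[0,0,0],"travel":[0,0,0.5],"jaw":-1},{"rotation":[0,0,0],"travel":[0,0,0],"jaw":-1}]'

```

```text
time: 10.28
ee_pos: [0.4896, 0.0211, 0.0404]
tcp_rot: [-90.0, -0.0, 71.1]
wrist_force: [-0.6, 0.1, -0.3]
opening: 0.017
time: 10.52
ee_pos: [0.4892, 0.0212, 0.0414]
tcp_rot: [-90.0, -0.0, 71.1]
wrist_force: [0.1, -0.2, -0.5]
opening: 0.0165
time: 10.78
ee_pos: [0.4892, 0.0212, 0.0418]
tcp_rot: [-90.0, -0.0, 71.1]
wrist_force: [-0.4, 0.4, -1.1]
opening: 0.017
```

```bash
for i in 1; do python3 -m jog '[{"rotation":[0,0,0],"travel":[0,0,0.7],"jaw":-1},{"rotation":[0,0,0],"travel":[0,0,0],"jaw":-1}]'; done
python3 -m jog '[{"rotation":[0,0,0],"travel":[0,0,0.7],"jaw":-1},{"rotation":[0,0,0],"travel":[0,0,0],"jaw":-1}]'
python3 -m jog '[{"rotation":[0,0,0],"travel":[0,0,0.7],"jaw":-1},{"rotation":[0,0,0],"travel":[0,0,0],"jaw":-1}]'
```

```text
time: 11.02
ee_pos: [0.4891, 0.0211, 0.0424]
tcp_rot: [-90.0, 0.0, 71.1]
wrist_force: [0.9, 0.2, -2.3]
opening: 0.0171
time: 11.28
ee_pos: [0.4892, 0.0211, 0.0428]
tcp_rot: [-90.0, 0.0, 71.1]
wrist_force: [2.7, -0.9, -6.6]
opening: 0.0165
time: 11.52
ee_pos: [0.4892, 0.0211, 0.0433]
tcp_rot: [-90.0, 0.0, 71.1]
wrist_force: [5.0, -1.5, -10.4]
opening: 0.0168
```

```bash
python3 -m jog '[{"rotation":[0,0,0],"travel":[0,0,-1.3],"jaw":-1},{"rotation":[0,0,0],"travel":[3.8,-1.3,0],"jaw":-1},{"rotation":[0,0,0],"travel":[3.8,-1.3,0],"jaw":-1},{"rotation":[0,0,0],"travel":[0,0,0],"jaw":-1}]'
python3 -m jog '[{"rotation":[0,0,0],"travel":[3.8,-1.3,0],"jaw":-1},{"rotation":[0,0,0],"travel":[0,0,0],"jaw":-1}]'
python3 -m jog '[{"rotation":[0,0,0],"travel":[3.8,-1.3,0],"jaw":-1},{"rotation":[0,0,0],"travel":[0,0,0],"jaw":-1}]'
```

```text
time: 12.02
ee_pos: [0.4971, 0.0184, 0.0426]
tcp_rot: [-90.0, 0.0, 71.1]
wrist_force: [1.1, -0.0, -4.2]
opening: 0.0168
time: 12.28
ee_pos: [0.501, 0.0171, 0.0426]
tcp_rot: [-90.0, -0.0, 71.1]
wrist_force: [1.2, -0.5, -6.0]
opening: 0.0169
time: 12.52
ee_pos: [0.5047, 0.0159, 0.0425]
tcp_rot: [-90.0, -0.0, 71.1]
wrist_force: [0.3, 0.4, -4.1]
opening: 0.0167
```

```bash
python3 -m jog '[{"rotation":[0,0,0],"travel":[3.8,-1.3,-0.4],"jaw":-1},{"rotation":[0,0,0],"travel":[0,0,0],"jaw":-1}]'
python3 -m jog '[{"rotation":[0,0,0],"travel":[2.8,-1,0],"jaw":-1},{"rotation":[0,0,0],"travel":[0,0,0],"jaw":-1}]'
python3 -m jog '[{"rotation":[0,0,0],"travel":[2.8,-1,0],"jaw":-1},{"rotation":[0,0,0],"travel":[0,0,0],"jaw":-1}]'
```

```text
time: 12.78
ee_pos: [0.5083, 0.0147, 0.0423]
tcp_rot: [-90.0, -0.0, 71.2]
wrist_force: [-3.4, 2.6, -2.0]
opening: 0.0169
time: 13.02
ee_pos: [0.5109, 0.0138, 0.0423]
tcp_rot: [-90.0, -0.0, 71.2]
wrist_force: [-4.1, 2.1, -0.8]
opening: 0.0164
time: 13.28
ee_pos: [0.5136, 0.0128, 0.0423]
tcp_rot: [-90.0, -0.0, 71.2]
wrist_force: [-5.0, 2.3, -0.1]
opening: 0.0167
```

```bash
python3 -m jog '[{"rotation":[0,0,0],"travel":[2.8,-1,0],"jaw":-1},{"rotation":[0,0,0],"travel":[0,0,0],"jaw":-1}]'
python3 -m jog '[{"rotation":[0,0,0],"travel":[2.8,-1,0],"jaw":-1},{"rotation":[0,0,0],"travel":[0,0,0],"jaw":-1}]'
python3 -m jog '[{"rotation":[0,0,0],"travel":[2.8,-1,0],"jaw":-1},{"rotation":[0,0,0],"travel":[0,0,0],"jaw":-1}]'
```

```text
time: 13.52
ee_pos: [0.5164, 0.0118, 0.0423]
tcp_rot: [-90.0, -0.0, 71.2]
wrist_force: [-4.5, 2.7, -0.3]
opening: 0.0164
time: 13.78
ee_pos: [0.5191, 0.0108, 0.0423]
tcp_rot: [-90.0, -0.0, 71.2]
wrist_force: [-4.4, 2.7, -0.6]
opening: 0.0166
time: 14.02
ee_pos: [0.5219, 0.0099, 0.0423]
tcp_rot: [-90.0, -0.0, 71.2]
wrist_force: [-5.8, 2.2, -0.4]
opening: 0.0169
```

```bash
python3 -m jog '[{"rotation":[0,0,0],"travel":[2.4,-0.8,0],"jaw":-1},{"rotation":[0,0,0],"travel":[0,0,0],"jaw":-1}]'
python3 -m jog '[{"rotation":[0,0,0],"travel":[1.9,-0.6,0],"jaw":-1},{"rotation":[0,0,0],"travel":[0,0,0],"jaw":-1}]'
python3 -m jog '[{"rotation":[0,0,0],"travel":[1.4,-0.5,0],"jaw":-1},{"rotation":[0,0,0],"travel":[0,0,0],"jaw":-1}]'
```

```text
time: 14.28
ee_pos: [0.5242, 0.0091, 0.0423]
tcp_rot: [-90.0, -0.0, 71.2]
wrist_force: [-6.5, 3.2, 0.0]
opening: 0.0164
time: 14.52
ee_pos: [0.526, 0.0085, 0.0423]
tcp_rot: [-89.9, -0.0, 71.2]
wrist_force: [-6.5, 3.2, 1.1]
opening: 0.0168
time: 14.78
ee_pos: [0.5272, 0.0081, 0.0423]
tcp_rot: [-89.9, -0.0, 71.2]
wrist_force: [-8.1, 3.2, 1.3]
opening: 0.0168
```

```bash
python3 -m jog '[{"rotation":[0,0,0],"travel":[0.95,-0.3,0],"jaw":-1},{"rotation":[0,0,0],"travel":[0,0,0],"jaw":-1}]'
```

```text
time: 15.02
ee_pos: [0.528, 0.0078, 0.0423]
tcp_rot: [-89.9, -0.0, 71.2]
wrist_force: [-7.9, 3.2, 2.7]
opening: 0.0166
```

```bash
python3 -m jog '[{"rotation":[0,0,0],"travel":[0.95,-0.3,0.2],"jaw":-1},{"rotation":[0,0,0],"travel":[0,0,0],"jaw":-1}]'
python3 -m jog '[{"rotation":[0,0,0],"travel":[0.95,-0.3,0],"jaw":-1},{"rotation":[0,0,0],"travel":[0,0,0],"jaw":-1}]'
python3 - <<'E'
from workcell import bot
import cv2
im=bot.camera("scene");o=bot.get_obs(); print(o["ee_pos"],o["tcp_rot"],o["wrist_force"],o["torque"],o["time"])
cv2.imwrite("pics/s5z.png",cv2.resize(im[165:255,235:335,::-1],None,fx=7,fy=7,interpolation=cv2.INTER_CUBIC))
E
```

```text
time: 15.28
ee_pos: [0.5288, 0.0076, 0.0424]
tcp_rot: [-89.9, -0.0, 71.2]
wrist_force: [-8.5, 3.8, 1.7]
opening: 0.0171
time: 15.52
ee_pos: [0.5298, 0.0073, 0.0423]
tcp_rot: [-89.9, -0.0, 71.2]
wrist_force: [-8.8, 3.6, 1.0]
opening: 0.0166
[0.52979199 0.00724557 0.04235917] [-8.98844775e+01 -8.51631171e-03  7.11675527e+01] [-9.13704203  4.05712149  0.96923212] [0.77269172 1.68336977 0.11320242] 15.575
```

View pics/s5z.png

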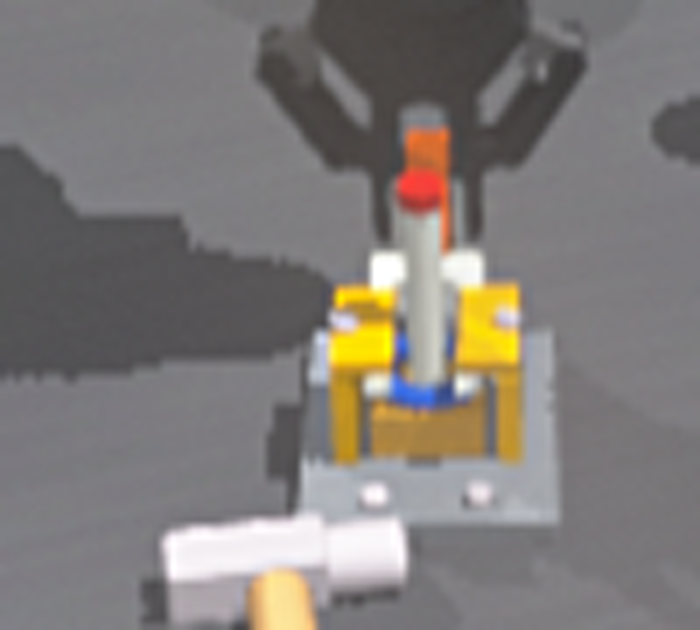

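```bash
python3 -m jog '[{"rotation":[0,0,0],"travel":[0.95,-0.3,0],"jaw":-1},{"rotation":[0,0,0],"travel":[0,0,0],"jaw":-1}]'
python3 -m jog '[{"rotation":[0,0,0],"travel":[0.95,-0.3,0],"jaw":-1},{"rotation":[0,0,0],"travel":[0,0,0],"jaw":-1}]'
```

```text
time: 15.82
ee_pos: [0.5306, 0.007, 0.0424]
tcp_rot: [-89.9, -0.0, 71.2]
wrist_force: [-9.2, 4.5, 1.1]
opening: 0.0167
time: 16.08
ee_pos: [0.5312, 0.0068, 0.0424]
tcp_rot: [-89.8, -0.0, 71.2]
wrist_force: [-11.9, 4.7, 2.6]
opening: 0.0162
```

```bash
python3 -m jog '[{"rotation":[0,0,0],"travel":[0.95,-0.3,0],"jaw":-1},{"rotation":[0,0,0],"travel":[0,0,0],"jaw":-1}]'
python3 -m jog '[{"rotation":[0,0,0],"travel":[0.95,-0.3,0],"jaw":-1},{"rotation":[0,0,0],"travel":[0,0,0],"jaw":-1}]'
```

```text
time: 16.32
ee_pos: [0.5317, 0.0067, 0.0424]
tcp_rot: [-89.8, -0.0, 71.2]
wrist_force: [-14.7, 5.4, 4.4]
opening: 0.0164
time: 16.58
ee_pos: [0.5321, 0.0065, 0.0425]
tcp_rot: [-89.7, -0.0, 71.2]
wrist_force: [-17.9, 6.6, 8.0]
opening: 0.0167
```

```bash
python3 -m jog '[{"rotation":[0,0,0],"travel":[0,0,0.5],"jaw":-1},{"rotation":[0,0,0],"travel":[0,0,0],"jaw":-1}]'
python3 -m jog '[{"rotation":[0,0,0],"travel":[0,0,0.5],"jaw":-1},{"rotation":[0,0,0],"travel":[0,0,0],"jaw":-1}]'
```

```text
time: 16.82
ee_pos: [0.5321, 0.0065, 0.0426]
tcp_rot: [-89.7, -0.0, 71.2]
wrist_force: [-16.1, 6.9, 4.4]
opening: 0.0167
time: 17.08
ee_pos: [0.5321, 0.0065, 0.0427]
tcp_rot: [-89.7, 0.0, 71.2]
wrist_force: [-13.7, 6.4, 1.4]
opening: 0.0167
```

```bash
python3 -m jog '[{"rotation":[0,0,0],"travel":[0.6,-0.2,0],"jaw":-1},{"rotation":[0,0,0],"travel":[0,0,0],"jaw":-1},{"rotation":[0,0,0],"travel":[0,0,0],"jaw":-1}]'
```

```text
time: 17.45
ee_pos: [0.5321, 0.0065, 0.0427]
tcp_rot: [-89.6, 0.0, 71.2]
wrist_force: [-18.3, 6.8, 3.6]
opening: 0.0168
```

```bash
python3 -m jog '[{"rotation":[0,0,0],"travel":[0,0,0],"jaw":-0.2},{"rotation":[0,0,0],"travel":[0,0,0],"jaw":0},{"rotation":[0,0,0],"travel":[0,0,0],"jaw":0.2},{"rotation":[0,0,0],"travel":[0,0,0],"jaw":0.2},{"rotation":[0,0,0],"travel":[-2,0.7,0],"jaw":0.2},{"rotation":[0,0,0],"travel":[0,0,20],"jaw":0.2},{"rotation":[0,0,0],"travel":[0,0,50],"jaw":0.2},{"rotation":[0,0,0],"travel":[0,0,40],"jaw":0.2}]'
python3 - <<'E'
from workcell import bot
import cv2,pickle
im=bot.camera("scene")
cv2.imwrite("pics/s6z.png",cv2.resize(im[165:255,235:335,::-1],None,fx=7,fy=7,interpolation=cv2.INTER_CUBIC))
o=bot.get_obs();p=bot.camera_params("wrist"); im=bot.camera("wrist"); cv2.imwrite("pics/w6.png",im[:,:,::-1])
pickle.dump(p,open("w6.pkl","wb"));
o=bot.get_obs(); print(o["ee_pos"],o["tcp_rot"],o["wrist_force"],o["time"])
E
```

```text
time: 18.45
ee_pos: [0.5331, 0.0062, 0.1551]
tcp_rot: [-90.0, -0.0, 71.1]
wrist_force: [1.2, -0.2, 0.0]
opening: 0.0513
[0.53495916 0.0061999  0.15826597] [-90.3832459   -0.13570598  71.14594941] [-0.42382449 -0.01069737  0.16215834] 18.55
```

View pics/s6z.png

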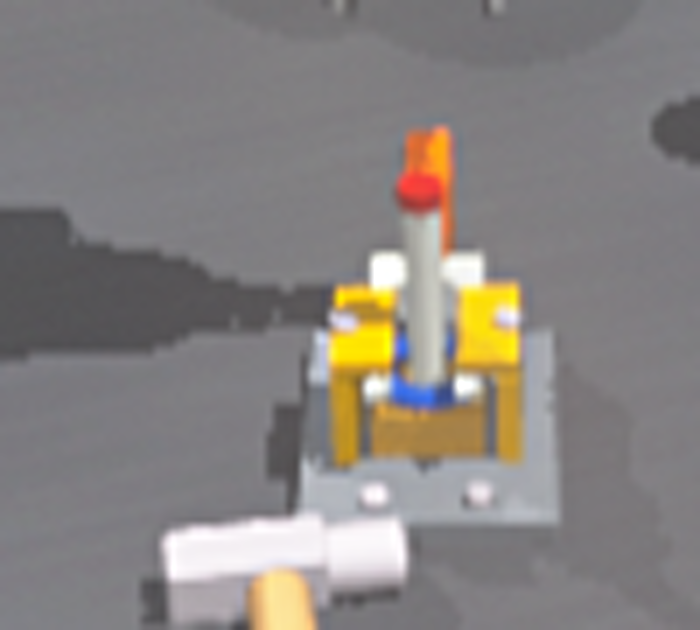

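View pics/w6.png

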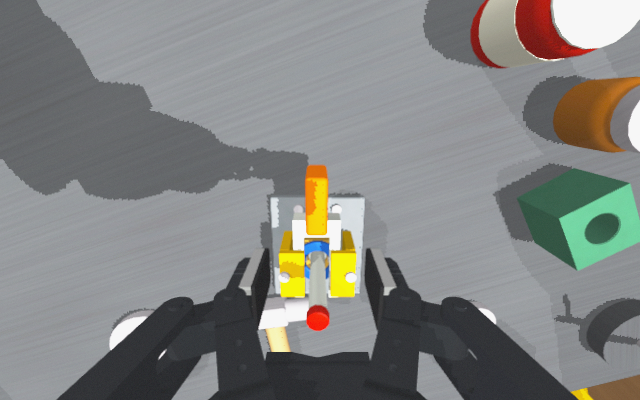

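```bash
python3 - <<'E'
from h import *; import pickle
p=pickle.load(open("w6.pkl","rb"))
print("cap",onz(p,(318,316.5),.126)*1000,"tube lower",onz(p,(317.5,272),.07)*1000,"stand",onz(p,(603,229),.06)*1000)
print(proj(p,[[.6032,-.0175,.126],[.6032,-.0175,.06],[.6032,-.0175,.116]]))
E
python3 - <<'E'
import cv2
a=cv2.imread("pics/w6.png"); cv2.imwrite("pics/w6a.png",cv2.resize(a[190:340,250:390],None,fx=4,fy=4,interpolation=cv2.INTER_CUBIC))
E
```

```text
cap [599.09704031 -14.57413919 126.        ] tube lower [596.94296512 -13.98004751  70.        ] stand [645.81552489 247.0024575   60.        ]
[[316.04689706 321.78599139]
 [316.07437319 272.6127224 ]
 [316.05196391 312.61697165]]
```

View pics/w6a.png

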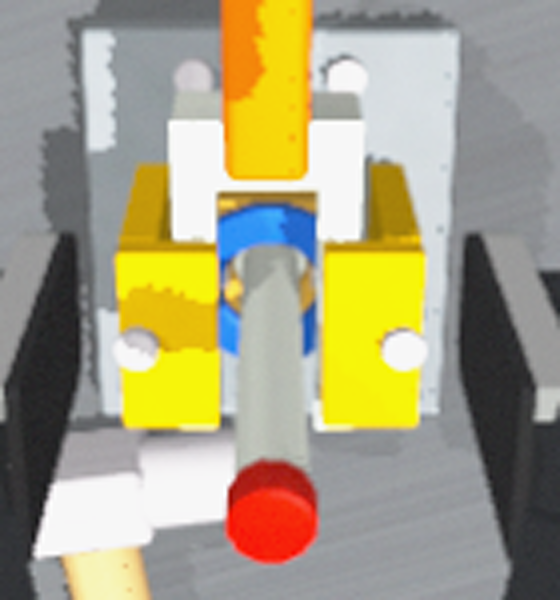

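```bash
python3 -m jog '[{"rotation":[0,0,0],"travel":[22,-7.5,0],"jaw":0.2},{"rotation":[0,0,0],"travel":[25,-8.5,0],"jaw":0.2},{"rotation":[0,0,0],"travel":[20,-6.5,0],"jaw":0.2},{"rotation":[0,0,0],"travel":[0,0,0],"jaw":0.2},{"rotation":[0,0,0],"travel":[0,0,0],"jaw":0.2}]'
python3 - <<'E'
from workcell import bot
import cv2,pickle
o=bot.get_obs();p=bot.camera_params("wrist"); im=bot.camera("wrist"); cv2.imwrite("pics/w7.png",im[:,:,::-1])
pickle.dump(p,open("w7.pkl","wb"));print(o["ee_pos"],o["tcp_rot"],o["wrist_force"],o["time"])
from h import *
print(proj(p,[[.6032,-.0175,.126],[.6032,-.0175,.07],o["ee_pos"]]))
E
```

```text
time: 19.18
ee_pos: [0.5994, -0.0162, 0.1529]
tcp_rot: [-89.9, 0.0, 71.1]
wrist_force: [0.1, 0.2, -0.3]
opening: 0.0516
[ 0.59944546 -0.01618664  0.15288862] [-8.99381142e+01  1.60397408e-02  7.11464206e+01] [ 0.07851564  0.21720654 -0.27193598] 19.175
[[316.52562185 244.31178159]
 [316.63143775 213.22185735]
 [316.50700293 260.096636  ]]
```

View pics/w7.png

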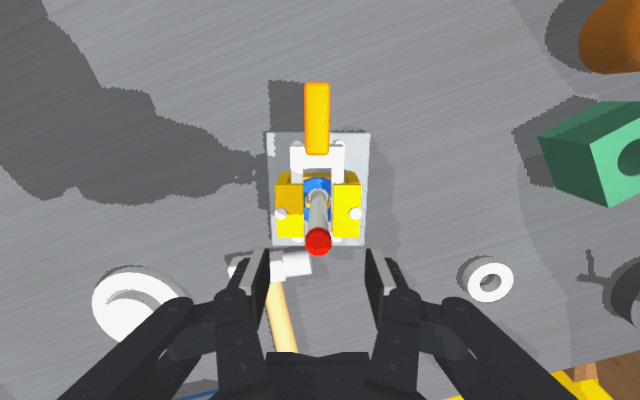

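```bash
python3 -m jog '[{"rotation":[0,0,0],"travel":[1.7,0.6,-20],"jaw":0.2},{"rotation":[0,0,0],"travel":[0,0,-25],"jaw":0.2},{"rotation":[0,0,0],"travel":[0,0,-25],"jaw":0.2},{"rotation":[0,0,0],"travel":[0,0,-9],"jaw":0.2},{"rotation":[0,0,0],"travel":[0,0,0],"jaw":0.2},{"rotation":[0,0,0],"travel":[0,0,0],"jaw":0.2}]'
python3 - <<'E'
from workcell import bot
import cv2,pickle
p=bot.camera_params("wrist"); im=bot.camera("wrist"); cv2.imwrite("pics/w8.png",im[150:400,180:460,::-1])
im=bot.camera("scene"); cv2.imwrite("pics/s8z.png",cv2.resize(im[165:255,235:335,::-1],None,fx=6,fy=6,interpolation=cv2.INTER_CUBIC))
o=bot.get_obs();print(o["ee_pos"],o["tcp_rot"],o["wrist_force"],o["time"])
E
```

```text
time: 19.98
ee_pos: [0.6023, -0.0157, 0.0757]
tcp_rot: [-90.1, -0.0, 71.1]
wrist_force: [0.2, 0.3, 0.4]
opening: 0.0512
[ 0.60238033 -0.01573836  0.07553862] [-9.00901810e+01 -2.62029999e-02  7.11476270e+01] [ 0.45419413 -0.63400673  0.53689702] 20.075
```

View pics/w8.png

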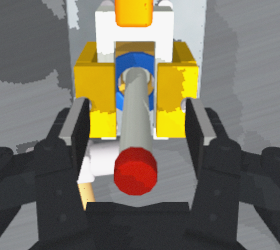

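View pics/s8z.png

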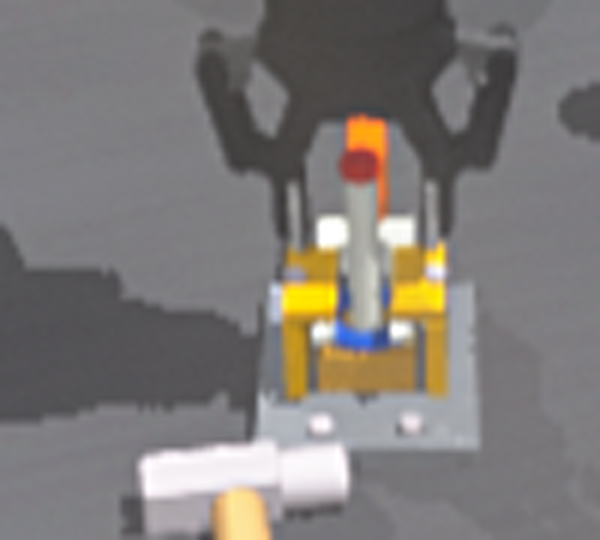

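```bash
python3 -m jog '[{"rotation":[0,0,0],"travel":[0,0,0],"jaw":-0.3},{"rotation":[0,0,0],"travel":[0,0,0],"jaw":-0.6},{"rotation":[0,0,0],"travel":[0,0,0],"jaw":-1},{"rotation":[0,0,0],"travel":[0,0,0],"jaw":-1},{"rotation":[0,0,0],"travel":[0,0,0],"jaw":-1},{"rotation":[0,0,0],"travel":[0,0,0],"jaw":-1}]' 40
```

```text
time: 20.82
ee_pos: [0.6019, -0.0159, 0.0746]
tcp_rot: [-90.0, 0.0, 71.1]
wrist_force: [-1.8, -1.5, 3.9]
opening: 0.0142
```

```bash
python3 -m jog '[{"rotation":[0,0,0],"travel":[0,0,0.5],"jaw":-1},{"rotation":[0,0,0],"travel":[0,0,0.5],"jaw":-1},{"rotation":[0,0,0],"travel":[0,0,0],"jaw":-1}]'
python3 -m jog '[{"rotation":[0,0,0],"travel":[0,0,0.7],"jaw":-1},{"rotation":[0,0,0],"travel":[0,0,0],"jaw":-1}]'
```

```text
time: 21.2
ee_pos: [0.6017, -0.0156, 0.075]
tcp_rot: [-90.0, -0.0, 71.2]
wrist_force: [0.5, -0.8, -1.2]
opening: 0.0141
time: 21.45
ee_pos: [0.6019, -0.0157, 0.0761]
tcp_rot: [-90.0, -0.0, 71.1]
wrist_force: [0.6, 0.4, -1.0]
opening: 0.0138
```

```bash
python3 -m jog '[{"rotation":[0,0,0],"travel":[0,0,1],"jaw":-1},{"rotation":[0,0,0],"travel":[0,0,1],"jaw":-1},{"rotation":[0,0,0],"travel":[0,0,0],"jaw":-1}]'
python3 -m jog '[{"rotation":[0,0,0],"travel":[0,0,1],"jaw":-1},{"rotation":[0,0,0],"travel":[0,0,1],"jaw":-1},{"rotation":[0,0,0],"travel":[0,0,0],"jaw":-1}]'
python3 -m jog '[{"rotation":[0,0,0],"travel":[0,0,2],"jaw":-1},{"rotation":[0,0,0],"travel":[0,0,2],"jaw":-1},{"rotation":[0,0,0],"travel":[0,0,0],"jaw":-1}]'
```

```text
time: 21.82
ee_pos: [0.6019, -0.0157, 0.0782]
tcp_rot: [-90.0, -0.0, 71.1]
wrist_force: [0.1, -0.5, -1.1]
opening: 0.0139
time: 22.2
ee_pos: [0.6019, -0.0158, 0.0802]
tcp_rot: [-90.0, -0.0, 71.1]
wrist_force: [-0.4, -0.2, -1.8]
opening: 0.014
time: 22.58
ee_pos: [0.602, -0.0157, 0.0844]
tcp_rot: [-90.0, -0.0, 71.1]
wrist_force: [0.3, 0.1, -1.3]
opening: 0.0141
```

```bash
python3 -m jog '[{"rotation":[0,0,0],"travel":[0,0,3],"jaw":-1},{"rotation":[0,0,0],"travel":[0,0,3],"jaw":-1},{"rotation":[0,0,0],"travel":[0,0,3],"jaw":-1},{"rotation":[0,0,0],"travel":[0,0,3],"jaw":-1},{"rotation":[0,0,0],"travel":[0,0,3],"jaw":-1}]'
python3 -m jog '[{"rotation":[0,0,0],"travel":[0,0,4],"jaw":-1},{"rotation":[0,0,0],"travel":[0,0,4],"jaw":-1},{"rotation":[0,0,0],"travel":[0,0,4],"jaw":-1},{"rotation":[0,0,0],"travel":[0,0,4],"jaw":-1}]'
python3 -m jog '[{"rotation":[0,0,0],"travel":[0,0,5],"jaw":-1},{"rotation":[0,0,0],"travel":[0,0,5],"jaw":-1},{"rotation":[0,0,0],"travel":[0,0,5],"jaw":-1},{"rotation":[0,0,0],"travel":[0,0,5],"jaw":-1},{"rotation":[0,0,0],"travel":[0,0,5],"jaw":-1},{"rotation":[0,0,0],"travel":[0,0,5],"jaw":-1},{"rotation":[0,0,0],"travel":[0,0,0],"jaw":-1}]'
python3 - <<'E'
from workcell import bot
import cv2
im=bot.camera("scene"); cv2.imwrite("pics/s9.png",cv2.resize(im[120:260,230:410,::-1],None,fx=4.2,fy=4.2,interpolation=cv2.INTER_CUBIC))
E
```

```text
time: 23.2
ee_pos: [0.6019, -0.0158, 0.0993]
tcp_rot: [-90.0, 0.0, 71.1]
wrist_force: [-0.0, -0.2, -1.2]
opening: 0.0139
time: 23.7
ee_pos: [0.6019, -0.0157, 0.1154]
tcp_rot: [-90.0, -0.0, 71.1]
wrist_force: [0.4, 0.0, -1.0]
opening: 0.014
time: 24.58
ee_pos: [0.602, -0.0158, 0.1456]
tcp_rot: [-90.0, -0.0, 71.1]
wrist_force: [0.7, -0.5, -0.7]
opening: 0.014
```

View pics/s9.png

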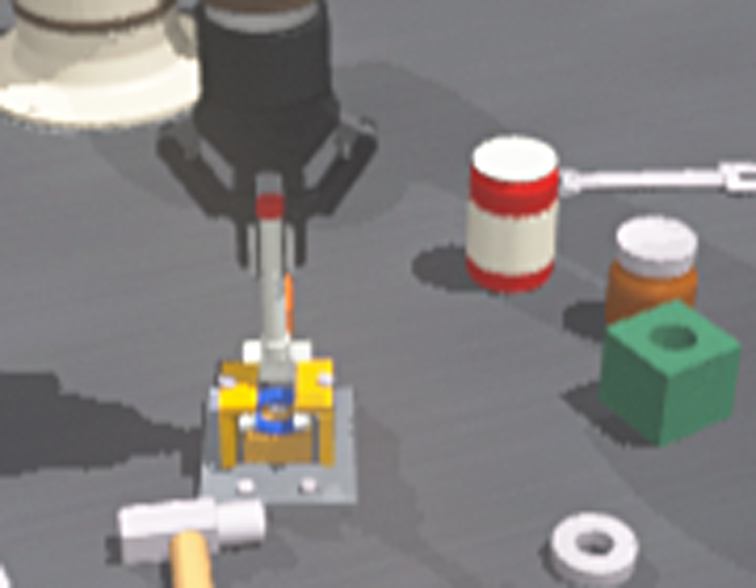

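```bash
python3 -m jog '[{"rotation":[0,0,0],"travel":[3,17,2],"jaw":-1},{"rotation":[0,0,0],"travel":[6,36,3],"jaw":-1},{"rotation":[0,0,0],"travel":[6,36,0],"jaw":-1},{"rotation":[0,0,0],"travel":[6,36,0],"jaw":-1},{"rotation":[0,0,0],"travel":[6,36,0],"jaw":-1},{"rotation":[0,0,0],"travel":[6,36,0],"jaw":-1},{"rotation":[0,0,0],"travel":[6,36,0],"jaw":-1},{"rotation":[0,0,0],"travel":[3,20,0],"jaw":-1}]'
python3 -m jog '[{"rotation":[0,0,0],"travel":[2,9,0],"jaw":-1},{"rotation":[0,0,0],"travel":[0,0,0],"jaw":-1},{"rotation":[0,0,0],"travel":[0,0,0],"jaw":-1},{"rotation":[0,0,0],"travel":[0,0,0],"jaw":-1}]'
python3 - <<'E'
from workcell import bot
import cv2,pickle
from h import *
o=bot.get_obs();p=bot.camera_params("wrist"); im=bot.camera("wrist"); cv2.imwrite("pics/w10.png",im[:,:,::-1]); pickle.dump(p,open("w10.pkl","wb"))
im=bot.camera("scene"); cv2.imwrite("pics/s10.png",cv2.resize(im[120:260,290:460,::-1],None,fx=4.2,fy=4.2,interpolation=cv2.INTER_CUBIC))
print(o["ee_pos"],o["tcp_rot"],o["time"])
print(proj(p,[[.646,.2465,.06],o["ee_pos"]+[0,0,-.06],o["ee_pos"]]))
E
```

```text
time: 25.62
ee_pos: [0.6436, 0.2398, 0.1496]
tcp_rot: [-90.0, 0.0, 71.2]
wrist_force: [0.6, -1.0, -0.7]
opening: 0.0141
time: 26.12
ee_pos: [0.646, 0.2453, 0.1504]
tcp_rot: [-90.0, -0.0, 71.1]
wrist_force: [0.1, -1.7, -1.4]
opening: 0.014
[0.64596648 0.2452857  0.15036728] [-9.00121177e+01 -4.01476563e-03  7.10801993e+01] 26.125
[[318.02696331 205.0888362 ]
 [316.61698203 219.06417116]
 [316.51737883 260.06736758]]
```

View pics/w10.png

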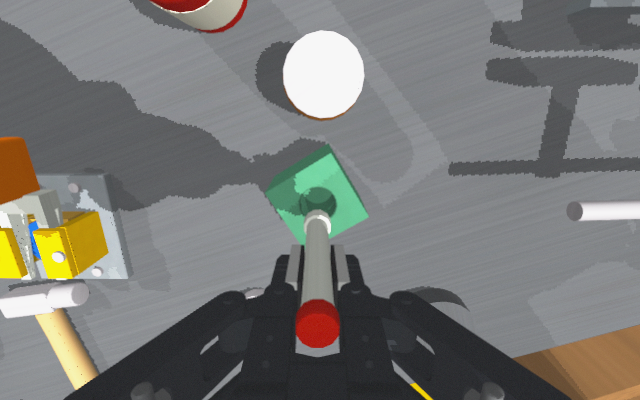

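View pics/s10.png

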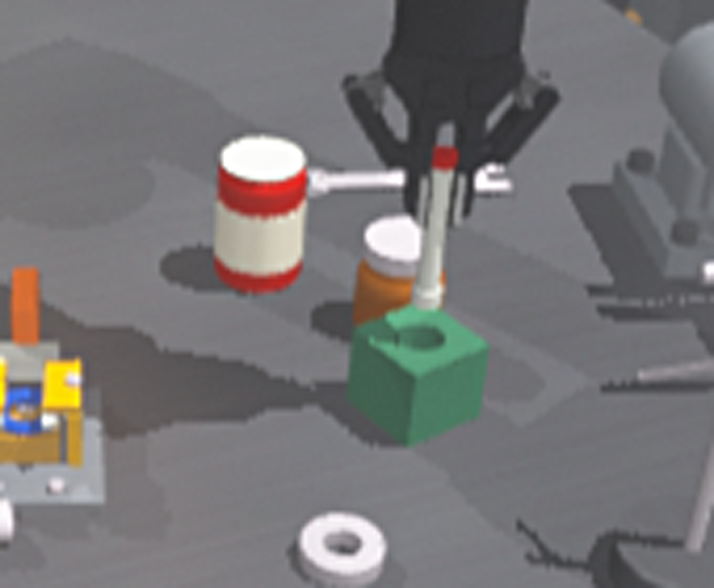

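```bash
python3 - <<'E'
from workcell import bot
from h import *
p=bot.camera_params("scene")
print((proj(p,[[.646,.2465,.06],[.646,.2453,.0898],[.646,.2453,.2018]])-[290,120]+.5)*4.2)
E
```

```text
[[418.68144005 335.5608177 ]
 [421.51593575 298.82662941]
 [439.42782962 148.7167336 ]]
```

```bash
python3 -m jog '[{"rotation":[0,0,0],"travel":[0,0,-10],"jaw":-1},{"rotation":[0,0,0],"travel":[0,0,-10],"jaw":-1},{"rotation":[0,0,0],"travel":[0,0,-7],"jaw":-1},{"rotation":[0,0,0],"travel":[0,0,-3],"jaw":-1},{"rotation":[0,0,0],"travel":[0,0,-3],"jaw":-1},{"rotation":[0,0,0],"travel":[0,0,-2],"jaw":-1},{"rotation":[0,0,0],"travel":[0,0,0],"jaw":-1}]'
python3 - <<'E'
from workcell import bot
import cv2
im=bot.camera("wrist"); cv2.imwrite("pics/w11.png",cv2.resize(im[130:300,240:400,::-1],None,fx=3.5,fy=3.5,interpolation=cv2.INTER_CUBIC))
im=bot.camera("scene"); cv2.imwrite("pics/s11.png",cv2.resize(im[140:240,340:430,::-1],None,fx=6,fy=6,interpolation=cv2.INTER_CUBIC))
E
```

```text
time: 27.1
ee_pos: [0.6459, 0.2462, 0.1151]
tcp_rot: [-90.0, 0.0, 71.1]
wrist_force: [-0.1, 0.4, -1.7]
opening: 0.014
```

View pics/w11.png

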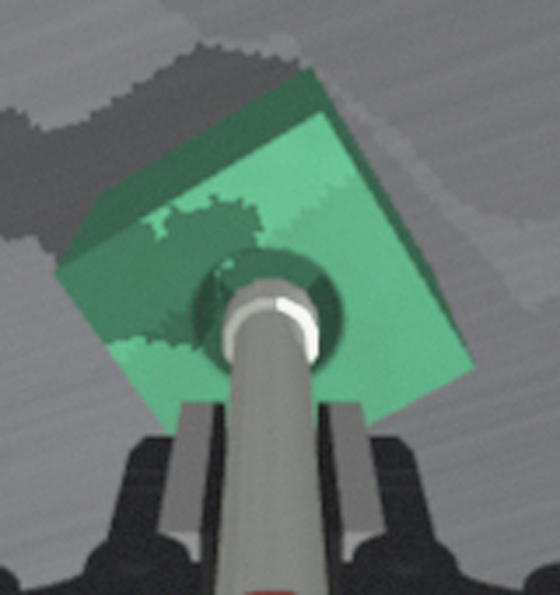

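View pics/s11.png

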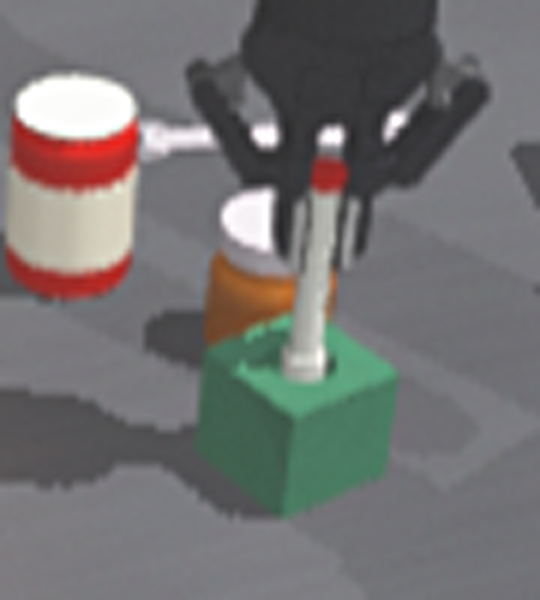

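```bash
python3 -m jog '[{"rotation":[0,0,0],"travel":[0,0,-6],"jaw":-1},{"rotation":[0,0,0],"travel":[0,0,-8],"jaw":-1},{"rotation":[0,0,0],"travel":[0,0,-8],"jaw":-1},{"rotation":[0,0,0],"travel":[0,0,-8],"jaw":-1},{"rotation":[0,0,0],"travel":[0,0,-6],"jaw":-1},{"rotation":[0,0,0],"travel":[0,0,-4],"jaw":-1},{"rotation":[0,0,0],"travel":[0,0,-2],"jaw":-1},{"rotation":[0,0,0],"travel":[0,0,0],"jaw":-1}]'
python3 -m jog '[{"rotation":[0,0,0],"travel":[0,0,-1],"jaw":-1},{"rotation":[0,0,0],"travel":[0,0,0],"jaw":-1}]'
```

```text
time: 28.2
ee_pos: [0.6459, 0.2463, 0.0731]
tcp_rot: [-90.0, -0.0, 71.1]
wrist_force: [-0.6, -0.5, -0.9]
opening: 0.0141
time: 28.45
ee_pos: [0.6459, 0.2463, 0.0722]
tcp_rot: [-90.0, -0.0, 71.1]
wrist_force: [-0.1, -0.2, -1.0]
opening: 0.0144
```

```bash
python3 -m jog '[{"rotation":[0,0,0],"travel":[0,0,-1],"jaw":-1},{"rotation":[0,0,0],"travel":[0,0,0],"jaw":-1}]'
```

```text
time: 28.7
ee_pos: [0.6458, 0.2462, 0.071]
tcp_rot: [-90.0, 0.0, 71.1]
wrist_force: [0.1, -0.3, -1.7]
opening: 0.0141
```

```bash
python3 -m jog '[{"rotation":[0,0,0],"travel":[0,0,-0.7],"jaw":-1},{"rotation":[0,0,0],"travel":[0,0,0],"jaw":-1}]'
python3 -m jog '[{"rotation":[0,0,0],"travel":[0,0,-0.7],"jaw":-1},{"rotation":[0,0,0],"travel":[0,0,0],"jaw":-1}]'
```

```text
time: 28.95
ee_pos: [0.6459, 0.2462, 0.0707]
tcp_rot: [-90.0, -0.0, 71.1]
wrist_force: [-0.6, -0.8, 0.4]
opening: 0.0142
time: 29.2
ee_pos: [0.646, 0.2463, 0.0706]
tcp_rot: [-90.0, -0.0, 71.1]
wrist_force: [-1.3, -1.2, 5.3]
opening: 0.0142
```

```bash
python3 -m jog '[{"rotation":[0,0,0],"travel":[0,0,0.4],"jaw":-0.6},{"rotation":[0,0,0],"travel":[0,0,0],"jaw":-0.4},{"rotation":[0,0,0],"travel":[0,0,0],"jaw":-0.1},{"rotation":[0,0,0],"travel":[0,0,0],"jaw":0.1},{"rotation":[0,0,0],"travel":[0,0,0],"jaw":0.1},{"rotation":[0,0,0],"travel":[0,0,0],"jaw":0.1}]'
python3 -m jog '[{"rotation":[0,0,0],"travel":[0,0,15],"jaw":0.1},{"rotation":[0,0,0],"travel":[0,0,30],"jaw":0.1},{"rotation":[0,0,0],"travel":[0,0,40],"jaw":0.1},{"rotation":[0,0,0],"travel":[0,0,30],"jaw":0.1},{"rotation":[0,0,0],"travel":[-30,0,10],"jaw":0.1},{"rotation":[0,0,0],"travel":[-40,0,0],"jaw":0.1},{"rotation":[0,0,0],"travel":[-30,0,0],"jaw":0.1},{"rotation":[0,0,0],"travel":[0,0,0],"jaw":0.1}]'
python3 - <<'E'
from workcell import bot
import cv2
im=bot.camera("scene"); cv2.imwrite("pics/s12.png",cv2.resize(im[140:300,180:430,::-1],None,fx=3.1,fy=3.1,interpolation=cv2.INTER_CUBIC))
im=bot.camera("top"); cv2.imwrite("pics/t12.png",cv2.resize(im[100:290,190:490,::-1],None,fx=2.6,fy=2.6,interpolation=cv2.INTER_CUBIC))
im=bot.camera("wrist"); cv2.imwrite("pics/w12.png",im[:,:,::-1])
print(bot.get_obs()["wrist_force"])
E
```

```text
time: 29.95
ee_pos: [0.6459, 0.2462, 0.0701]
tcp_rot: [-90.0, 0.0, 71.1]
wrist_force: [0.9, 0.6, 0.5]
opening: 0.0472
time: 30.95
ee_pos: [0.5447, 0.2465, 0.1973]
tcp_rot: [-90.1, -0.1, 71.2]
wrist_force: [1.2, 0.8, 0.3]
opening: 0.0469
[ 0.6704127   0.07938371 -0.52579329]
```

View pics/s12.png

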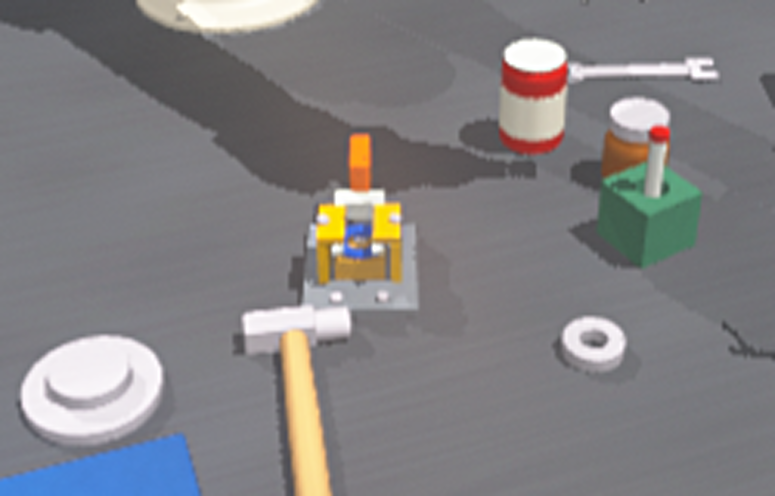

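View pics/t12.png

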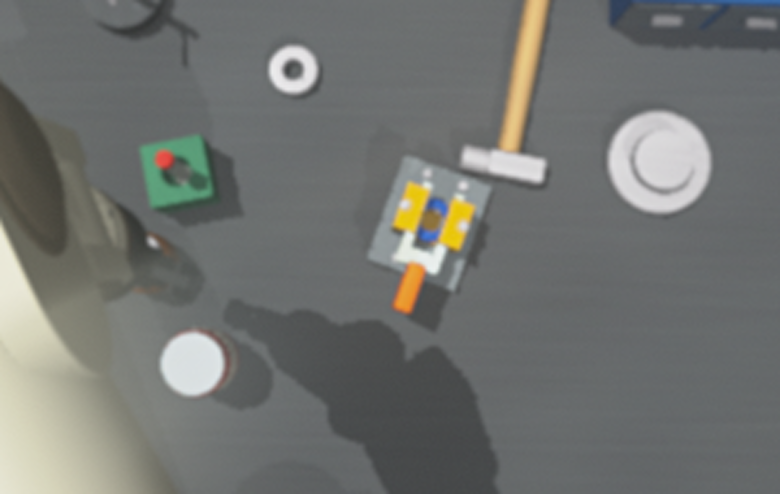

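View pics/w12.png

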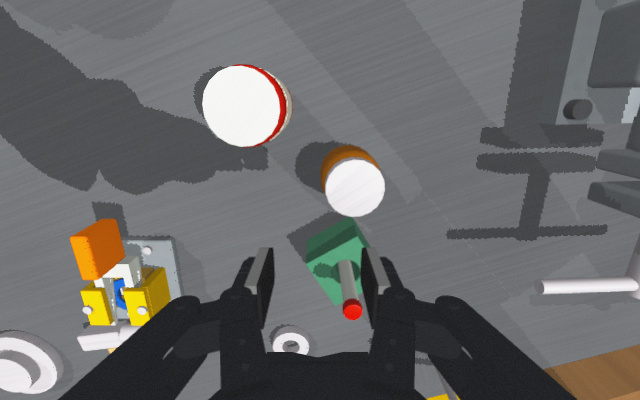

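```bash
python3 -c "
from workcell import bot
print(bot.job_done(), bot.get_obs()['time'])"
```

```text
the job is handed in; nothing more can be done
the job is handed in; nothing more can be done
```

The tube is out of the fitting and standing on its foot in the green stand, and the fork is still wedged under the bridge. I handed the job in at about 31 s, and it reported no verdict.

- **Wedging the fork:** I felt for the bridge and met it at a gap of about 9 to 10 mm. I then slid the fork in until the push rose sharply, to about 19 N. That is just above the 10 to 18 N you quoted, and the fork had stopped moving by then. I estimate the load on the ring at about 22 N, below the 35 N that would crack it, but I could not measure it directly. After I let go, the fork stayed in place.
- **Pulling the tube:** I lifted it in small steps, and only its own weight (about 1.2 N) registered on the wrist, so the teeth were fully drawn back.
- **Standing it in the stand:** I lowered it until it touched the hole floor at the height I expected (about 5 N), let go, and moved the arm clear.

**Last checks:** The scene, top and wrist pictures show the tube upright in the stand, the fork wedged, and the other things where they were. The arm hid the jar and spanner in the last top picture, but both show unmoved in the scene picture. The ring's exact depth was judged only by feel and by the tube coming out freely.

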